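Release chocolate balls into the tray

TASK

Chocolate balls wait in the two lanes of the dispenser, and the white tray stands below only one of the spouts. With your fingertips press down the black lever pad on that side, keep it down until all three balls have rolled under the gate into the tray, then let go so that the gate shuts. Work the gate only by its pad: do not touch the balls or the gates, do not work the other lever, and leave the tray, the cake and everything else where they stand.

Things in the scene. Friction and masses are not known exactly. Their poses are not given: they have to be found in the camera images.
- dispenser: Fixed twin ball dispenser of sheet steel, 140 x 232 x 168 mm high. Origin: centre of its underside, on the table; x points the way the balls roll (away from the robot), y left, z up. A lane on each side with three balls behind a gate; over each lane's outer edge a steel rocking lever along x: black pad on the robot-side end, gate on the other. A pad works only its own side's gate
- spout_left (a point): middle of the left lane's open lower end (floor), x = 90, y = 65 mm in the dispenser's frame, 75 mm up. The lane slopes 0.2 rad down to it from x = -72 mm, open above, 32 mm wide inside, walls 26 mm high
- spout_right (a point): the same for the right lane, y = -65 mm
- pad_left (a point): black square press pad, 50 x 50 x 8 mm, on the robot-side end of the left lever; this point: centre of its top face, which at rest is level at 160 mm above the table, at x = -155, y = +85 mm in the dispenser's frame, free above and below; beside it only the low shaker. Pressed right down it is 41 mm lower and slopes 0.4 rad
- pad_right (a point): the same pad of the right lever, at x = -155, y = -85 mm in the dispenser's frame
- lever_left (a joint): angle of the left lever: 0 at rest (gate shut), 0.4 rad with the pad right down on its stop. Its pivot runs along y, at x = -50 mm, 150 mm up, in the dispenser's frame. From about 0.25 rad the balls pass under the gate; a spring shuts it again when let go. The push at the pad grows from about 3 N to 6 N
- lever_right (a joint): the same for the right lever
- gate_left (a point): steel gate plate across the left lane, 30 mm wide, 62 mm high, 4 mm thick, hung from the far end of the left lever; this point: middle of its lower edge, which at rest is 6 mm above the lane's floor, at x = +32, y = +65 mm in the dispenser's frame
- gate_right (a point): the same gate of the right lane (y = -65 mm)
- tray: white plastic open tray, loose, 140 (x) x 110 (y) x 50 mm high, walls 4 mm; origin: centre of its underside; it stands on the table below one of the two spouts, its near edge under the spout (centre at about x = 130, y = +65 or -65 mm in the dispenser's frame)
- cake: bystander: small round chocolate cake on a card, 104 mm wide, 47 mm high, under the other spout; origin: centre of its underside
- shaker: bystander: steel shaker, 42 mm wide, 66 mm high, upright on the table midway between the two pads; origin: centre of its underside
- bowl: bystander: steel bowl, 110 mm wide, 55 mm high, left of the dispenser; origin: centre of its underside
- syrup: bystander: amber bottle, 54 mm wide, 150 mm high, right of the dispenser; origin: centre of its underside
- cake_ring: bystander: steel cake ring, 80 mm wide, 50 mm high, right of the dispenser; origin: centre of its underside
- spatula: bystander: spatula, 200 mm long, lying left of the dispenser
- ball_left0_center (a point): centre of a loose chocolate ball, 26 mm, 12 g, number 1 behind the gate of the left lane
- ball_left1_center (a point): centre of a loose chocolate ball, 26 mm, 12 g, number 2 behind the gate of the left lane
- ball_left2_center (a point): centre of a loose chocolate ball, 26 mm, 12 g, number 3 behind the gate of the left lane
- ball_right0_center (a point): centre of a loose chocolate ball, 26 mm, 12 g, number 1 behind the gate of the right lane
- ball_right1_center (a point): centre of a loose chocolate ball, 26 mm, 12 g, number 2 behind the gate of the right lane
- ball_right2_center (a point): centre of a loose chocolate ball, 26 mm, 12 g, number 3 behind the gate of the right lane
There are look-alikes about, which are no part of the job. Leave any orange or purple look-alike of the part that bears ball_right2_center alone.

How it is judged:
By the outcome, as a careful person would: the job done as asked, in the order asked, and still so for the second after the job is handed in, with the robot touching nothing.
It also fails if it takes over 30 s, if anything falls off the work surface, if the arm or the gripper's body presses on something with over 40 N, if the wrist force passes 120 N, or if a joint passes its speed limit or range.

ROBOT

A 6-joint arm with a two-finger parallel gripper is mounted at the origin on the work surface. World frame = base frame: x ahead of the robot, y to its left, z up, the work surface at z = 0. Lengths are in m, angles in rad, forces in N, time in s.
With the tool pointing down it reaches from about 0.375 to 0.975 m from the base axis. Payload 3.8 kg.
Tool frame: the origin (TCP) lies midway between the tips of the shut fingers; the grasp point (between the pads) lies 19 mm behind it; z points along the fingers, y is the line along which they close (so a half turn about z gives the same grasp; the last joint's range is limited). The gripper opens to 85 mm and grips with 20 to 120 N. Pads are 22 mm wide; open, the fingers measure 114 mm over their backs; the gripper's body (76 mm by 85 mm) begins 54 mm behind the grasp point. The pads swing forward as they close: fully open they stand 13 mm farther back than shut.
Start: joints at [1.157, 0.264, 1.604, -0, 1.274, -0.037], TCP at [0.248, 0.628, 0.231] pointing down, gripper open.
Joint ranges: [-2.63, 2.63], [-0.94, 2.18], [0.31, 2.57], [-1.31, 4.45], [0, 2.66], [-2.55, 2.55]. Speed limits (rad/s): [2.57, 2.57, 3.14, 3.14, 3.14, 3.14].

INTERFACE

Orientations are given as a rotation vector (axis times angle).
In Python, from workcell import bot gives the robot as it stands.
- The arm moves only by the tool step_arm, never from a script. Its argument "motion" is a list of rows, each a list of 5 numbers: the finger opening in cm, from 0 to 8.54, then the shift along the tool's x, y, z in cm, then the turn about the tool's z in degrees. In form: [[claw, dx, dy, dz, twist], ...]. A call has 1 to 20 rows; each row is the pose to reach, as a shift and turn from the pose commanded when the call began, along the tool's axes at that moment; what a row does not reach only later rows make up. A row lasts 1/10 s, in which the tool goes at most 50 mm and 8.59 degrees, less where a joint would pass 70% of its speed; a pose out of reach is approached as far as the arm can. A call with a gripper value outside its range is refused whole. The fingers move at their own pace and stop on an object; "force" is the grip in N (left out, the last holds). Time passes only in rows, so rows that repeat a pose let the fingers close. It gives the time, the measured TCP pose, the force, the opening and the grip force at its end, in the units of the state.
- bot.read_state(): the state, without advancing time (a new reading comes with each control period).
- bot.read_camera(name): name is "scene" or "side" or "wrist"; returns (picture, depth): 384x512x3 uint8, red, green, blue; 384x512 float32, m along the optical axis (not along the pixel's ray), 0 where there is no reading.
- bot.calibration(name): a dict with "mtx" (3x3 intrinsics, pixels), "origin" and "orientation" of the camera in the world; the wrist camera has in their place "T_tool_cam" (4x4, takes a point from camera to tool coordinates, whose origin is the TCP and whose axes are the flange's). Camera axes: x right, y up, looking along -z (the intrinsics and any distortion apply to the point x, -y, -z); pixel columns grow to the right and rows downward; lengths in m; the calibration is good to about 2 mm. The wrist camera is an equidistant fisheye: a pixel r from the principal point sees the ray r / f radians off the axis. A picture is of the moment at which its call begins: read the wrist's pose just before it. calibration takes no time and is no camera call.
- bot.finish_job(): hands the job in; it is judged then, once.
The state is a dict: "time": time; "q": joint angles; "joint_vel": joint speeds; "joint_torque": joint torques, N m; "tool_pos": TCP position; "tcp_rot": TCP orientation; "wrist_force": force on the tool from outside, world axes, zero at the start; "torque": the same for the moment, N m; "width": opening from 0.0 (shut) to 1.0 (fully open); "grip_force": force on a finger pad.
Only numpy, scipy, OpenCV 4.12 (cv2) and the standard library are available. Lean on these libraries where they do the work, as an engineer would, in place of code of your own. Each camera call takes 0.05 s, during which the arm holds its last target. There are 200 camera calls.

## Working session

There is one attempt and no reset: what is moved stays moved. The work goes in short steps, Python scripts to look and compute and a tool call to move; the robot and the scene stay as the last step left them, time stands still between calls to the robot, and variables do not carry over. Pictures are saved under pics/ and viewed, at most 10 in all, crops included, and the job is handed in when it is done.

Besides the shell and the picture viewer there is one more tool, called by a JSON object that holds its "fn" and its "kwargs", one argument or row to a line. step_arm: Moves the arm, as the interface text tells. Its arguments: {"type":"object","properties":{"motion":{"type":"array","items":{"type":"array","items":{"type":"number"}}},"force":{"type":"number"}},"required":["motion"]}

```bash
mkdir -p pics
cat > h.py <<'E'
from workcell import bot
import numpy as np, cv2
from scipy.spatial.transform import Rotation as R
def world(name,u,v,d):
    c=bot.calibration(name);K=np.array(c['mtx'])
    p=np.array([(u-K[0,2])/K[0,0]*d,-(v-K[1,2])/K[1,1]*d,-d])
    o=np.array(c['orientation'])
    M=o if o.shape==(3,3) else R.from_rotvec(o).as_matrix()
    return M@p+np.array(c['origin'])
E
python3 - <<'E'
from h import *
for n in('scene','side'):
    p,d=bot.read_camera(n);cv2.imwrite(f'pics/{n}.png',p[:,:,::-1]);np.save(f'pics/{n}_d.npy',d);print(bot.calibration(n))
print(bot.read_state())
E
```

```text
{'mtx': array([[349.43695648,   0.        , 259.27976677],
       [  0.        , 349.43695648, 193.94012323],
       [  0.        ,   0.        ,   1.        ]]), 'origin': array([0.77508927, 0.36393674, 0.70335032]), 'orientation': array([0.18162554, 0.72567603, 2.52511803])}
{'mtx': array([[395.37299865,   0.        , 251.13823846],
       [  0.        , 395.37299865, 194.33469979],
       [  0.        ,   0.        ,   1.        ]]), 'origin': array([0.14994407, 0.45441829, 0.60348183]), 'orientation': array([ 0.4407944 , -1.01964424, -2.1151801 ])}
{'time': 0.1, 'q': array([ 1.15711167e+00,  2.64685485e-01,  1.60527667e+00,  1.88948929e-05,
        1.27373563e+00, -3.68897082e-02]), 'joint_vel': array([ 0.00142855, -0.00209733, -0.00223696, -0.00154546, -0.00184704,
       -0.00015203]), 'joint_torque': array([ 5.92632041e-04, -5.16712689e+01, -3.68587017e+01,  4.17029150e-05,
        6.24425506e-03,  2.00675930e-05]), 'tool_pos': array([0.24807224, 0.62701854, 0.2300602 ]), 'tcp_rot': array([-0.58828996, -3.08552166,  0.00321633]), 'wrist_force': array([-0.46423368,  0.22290569,  0.11443317]), 'torque': array([-0.05018726,  0.00753173,  0.01360915]), 'grip_force': 0.0, 'width': 1.0032118421162777}
```

View pics/scene.png

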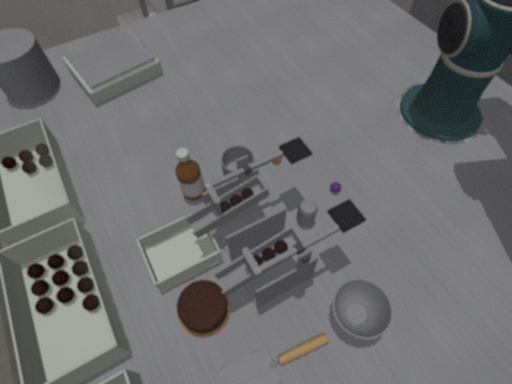

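View pics/side.png

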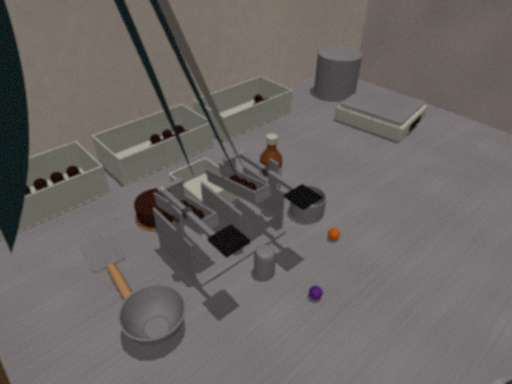

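Scene view: the pads are at about (295,150) and (347,215), the tray at (180,250) and the cake at (203,307). The bowl (360,310) is on the left side and the syrup (190,175) on the right. I'll measure these to confirm the side.

Run:
```python
from h import *
def m(n,pts):
    d=np.load(f'pics/{n}_d.npy')
    for k,(u,v) in pts.items():
        w=d[v-2:v+3,u-2:u+3]; w=w[w>0]
        print(n,k,world(n,u,v,np.median(w)).round(3) if w.size else None)
m('scene',dict(padA=(295,150),padB=(347,215),tray=(180,252),cake=(203,305),ballA=(236,200),ballB=(269,253),shaker=(308,207),syrup=(183,154),bowl=(358,315),ring=(237,152)))
m('side',dict(padB=(229,240),padA=(303,196),tray=(210,185),cake=(152,208),shaker=(264,252)))
# pad outline by darkness at height
for n,box in(('scene',(275,130,320,170)),('scene',(322,193,372,236)),('side',(283,180,325,212)),('side',(205,222,253,258))):
    im=cv2.imread(f'pics/{n}.png');d=np.load(f'pics/{n}_d.npy');P=[]
    for v in range(box[1],box[3]):
        for u in range(box[0],box[2]):
            if im[v,u].max()<45 and d[v,u]>0:
                p=world(n,u,v,d[v,u])
                if .14<p[2]<.18:P.append(p)
    P=np.array(P);r=cv2.minAreaRect((P[:,:2]*1000).astype(np.float32));print(n,len(P),P.mean(0).round(4),r)
```

```text
scene padA [0.498 0.016 0.161]
scene padB [0.5   0.185 0.161]
scene tray [0.782 0.025 0.005]
scene cake [0.787 0.164 0.047]
scene ballA [0.644 0.035 0.119]
scene ballB [0.645 0.163 0.12 ]
scene shaker [0.509 0.097 0.065]
scene syrup [ 0.692 -0.096  0.151]
scene bowl [0.537 0.319 0.005]
scene ring [ 0.555 -0.139  0.025]
side padB [0.496 0.182 0.158]
side padA [0.493 0.013 0.159]
side tray [0.796 0.    0.003]
side cake [0.77  0.175 0.044]
side shaker [0.504 0.096 0.063]
scene 333 [0.4983 0.0162 0.1605] ((497.4999694824219, 15.07986831665039), (45.83515167236328, 44.862911224365234), 88.07923126220703)
scene 457 [0.5014 0.1845 0.1604] ((500.8106384277344, 184.05062866210938), (45.35127258300781, 45.7808723449707), 0.11184465140104294)
side 517 [0.4926 0.0144 0.1584] ((494.201171875, 12.227618217468262), (49.678043365478516, 49.12767028808594), 88.21128845214844)
side 729 [0.4966 0.1824 0.1586] ((498.29541015625, 181.4965057373047), (50.30649948120117, 49.72177505493164), 0.48414838314056396)
```

Run:
```python
from h import *
s=bot.read_state();M=R.from_rotvec(s['tcp_rot']).as_matrix();print(M.round(3))
print((M.T@(np.array([.494,.014,.20])-s['tool_pos'])*100).round(2), np.degrees(np.arctan2(M[1,0],M[0,0])))
```

```text
[[-0.93   0.368 -0.001]
 [ 0.368  0.93  -0.002]
 [ 0.    -0.002 -1.   ]]
[-45.42 -47.95   3.1 ] 158.41091604025527
```

{"fn": "step_arm", "kwargs": {
  "motion": [
    [0,0,0,-3,0],
    [0,-45.4,-48,-3,-21.6],
    [0,-45.4,-48,-3,-21.6],
    [0,-45.4,-48,-3,-21.6],
    [0,-45.4,-48,-3,-21.6],
    [0,-45.4,-48,-3,-21.6],
    [0,-45.4,-48,-3,-21.6],
    [0,-45.4,-48,-3,-21.6],
    [0,-45.4,-48,-3,-21.6],
    [0,-45.4,-48,-3,-21.6],
    [0,-45.4,-48,-3,-21.6],
    [0,-45.4,-48,-3,-21.6],
    [0,-45.4,-48,-3,-21.6],
    [0,-45.4,-48,-3,-21.6],
    [0,-45.4,-48,-3,-21.6],
    [0,-45.4,-48,-3,-21.6],
    [0,-45.4,-48,-3,-21.6],
    [0,-45.4,-48,-3,-21.6]
  ]
}}

```text
time: 1.9
tool_pos: [0.4933, 0.0158, 0.261]
tcp_rot: [0.003, -3.141, -0.001]
wrist_force: [0.7, 0.0, -0.3]
width: -0.002
grip_force: 0.0
```

{"fn": "step_arm", "kwargs": {
  "motion": [
    [0,0,-0.2,4,0],
    [0,0,-0.2,7,0],
    [0,0,-0.2,9,0],
    [0,0,-0.2,9,0]
  ]
}}

```text
time: 2.3
tool_pos: [0.4906, 0.014, 0.1678]
tcp_rot: [0.004, -3.134, -0.001]
wrist_force: [-0.3, 0.4, -0.0]
width: 0.001
grip_force: 0.0
```

Run:
```python
from h import *
p,d=bot.read_camera('side');a=cv2.resize(p[130:330,130:380,::-1],None,fx=3,fy=3)
cv2.imwrite('pics/s2.png',a)
```

```text
(no output)
```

View pics/s2.png

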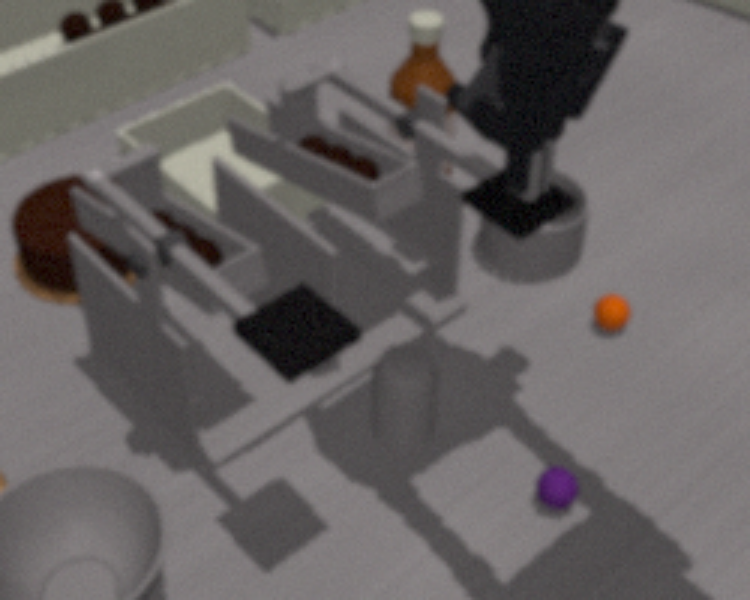

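The shut fingertips are over the right pad at crop pixel (525,195), and the tray lies below the right spout. I'll press now.

{"fn": "step_arm", "kwargs": {
  "motion": [
    [0,0,0,1.0,0],
    [0,0,0,2.0,0],
    [0,-0.2,0,3.0,0],
    [0,-0.3,0,3.8,0],
    [0,-0.3,0,4.2,0],
    [0,-0.3,0,4.2,0]
  ]
}}

```text
time: 2.95
tool_pos: [0.4975, 0.0126, 0.1292]
tcp_rot: [0.0, 3.141, 0.001]
wrist_force: [-1.3, 3.8, 5.0]
width: 0.004
grip_force: 2.3
```

Run:
```python
from h import *
p,d=bot.read_camera('scene');a=cv2.resize(p[120:300,110:360,::-1],None,fx=3,fy=3)
cv2.imwrite('pics/s3.png',a)
```

```text
(no output)
```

View pics/s3.png

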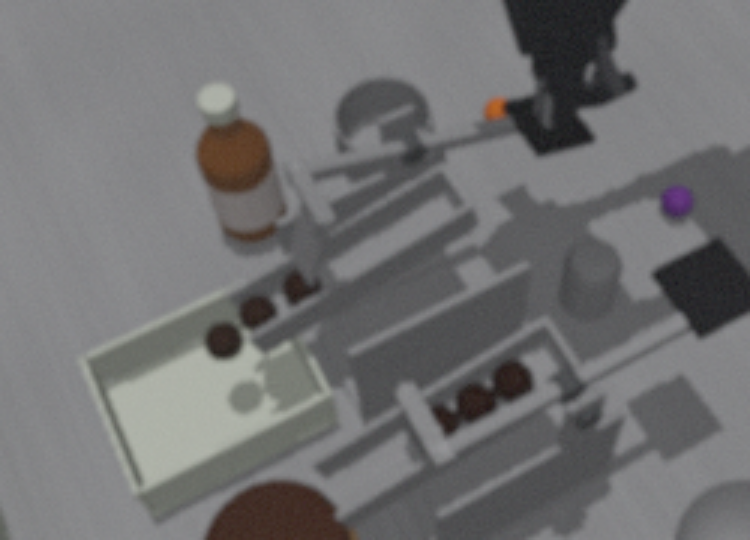

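The gate is up and the balls are rolling out: one is leaving the spout at (223,340) and two are behind it. I'll keep holding.

{"fn": "step_arm", "kwargs": {
  "motion": [
    [0,0,0,0,0],
    [0,0,0,0,0],
    [0,0,0,0,0],
    [0,0,0,0,0],
    [0,0,0,0,0],
    [0,0,0,0,0],
    [0,0,0,0,0],
    [0,0,0,0,0],
    [0,0,0,0,0],
    [0,0,0,0,0],
    [0,0,0,0,0],
    [0,0,0,0,0]
  ]
}}

```text
time: 4.2
tool_pos: [0.4973, 0.0122, 0.1296]
tcp_rot: [-0.0, 3.141, -0.0]
wrist_force: [-0.5, 3.9, 6.4]
width: 0.002
grip_force: 2.4
```

Run:
```python
from h import *
p,d=bot.read_camera('scene');a=cv2.resize(p[120:300,110:360,::-1],None,fx=3,fy=3)
cv2.imwrite('pics/s4.png',a)
```

```text
(no output)
```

View pics/s4.png

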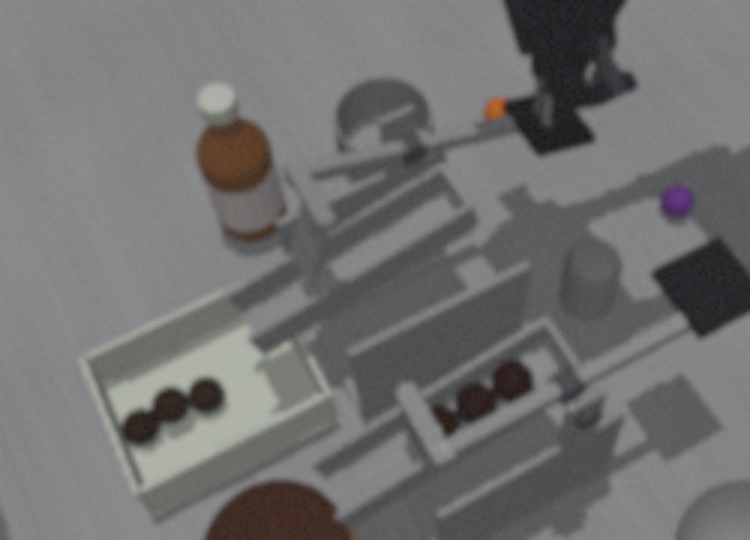

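All three balls are in the tray at (140,427), (170,405) and (207,395), and the lane is empty. I'll release gently.

{"fn": "step_arm", "kwargs": {
  "motion": [
    [0,0.1,0,-0.8,0],
    [0,0.2,0,-1.6,0],
    [0,0.3,0,-2.4,0],
    [0,0.3,0,-3.2,0],
    [0,0.3,0,-4.2,0],
    [0,0.3,0,-6,0],
    [0,0.3,0,-9,0],
    [0,0.3,0,-12,0],
    [0,0.3,0,-12,0],
    [0,0.3,0,-12,0],
    [0,0.3,0,-12,0],
    [0,0.3,0,-12,0]
  ]
}}

```text
time: 5.45
tool_pos: [0.4927, 0.0122, 0.2475]
tcp_rot: [0.0, -3.138, 0.0]
wrist_force: [-0.3, -0.4, -0.9]
width: 0.003
grip_force: 0.0
```

Run:
```python
from h import *
p,d=bot.read_camera('scene');a=cv2.resize(p[120:340,110:400,::-1],None,fx=2.7,fy=2.7)
cv2.imwrite('pics/s5.png',a);print(bot.read_state()['wrist_force'])
```

```text
[ 0.5473189  -0.06099854  0.22667992]
```

View pics/s5.png

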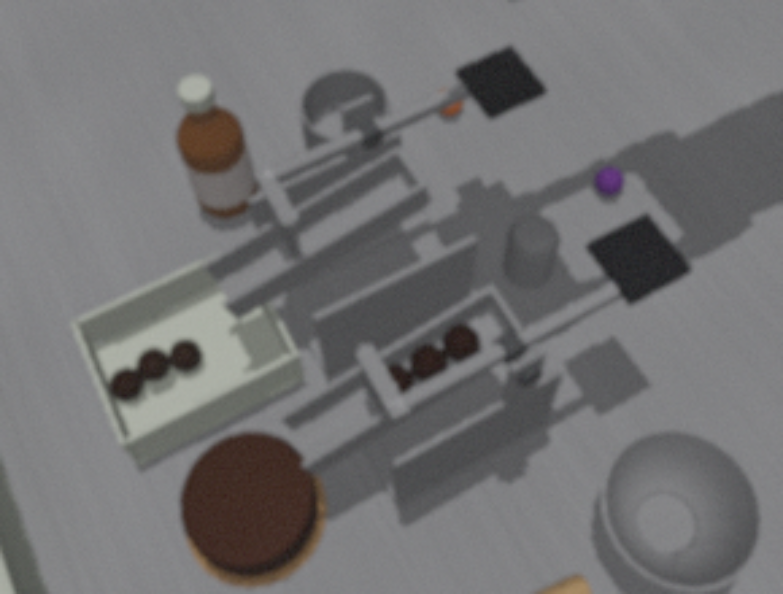

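The right pad is back up at (500,80) and the gate is shut. The three balls are in the tray and everything else is where it stood.

```bash
python3 -c "
from workcell import bot
print(bot.finish_job())"
```

```text
the job is handed in; nothing more can be done
None
```

I pressed the right lever pad until all three balls had rolled into the tray, then let go; the gate shut, nothing else was disturbed, and the job is handed in.

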